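Level the rocking jug stand and put the fallen jug back on it

TASK

The detergent jug has toppled off its little four-legged stand because the stand rocks on one short foot. First stand the fallen jug upright on the free cart top beside the stand and let go of it; then screw the short foot down with its knob, clockwise, just until the stand sits level and no longer rocks on any foot; then take the jug again and set it gently upright on the middle of the stand. Do not push the other things on the cart about.

Things in the scene. Friction and masses are not known exactly. Their poses are not given: they have to be found in the camera images.
- jug_centre (a point): Closed teal jug, 0.4 to 0.7 kg, 195 mm tall; this point is on its axis, half-way up. z: base to cap, x: across the broad faces, y: to the handle. Body 64 (x) by 100 (y) by 135 mm high, shoulder to 149, neck 28 wide, then the cap; loop handle out to y = 82. It starts lying on a broad face (axis 32 mm up), cap to the robot's right (-y); the strip it lies on is free to stand it on.
- jug_cap (a point): Middle of the jug's white ribbed round cap (38 mm across, 32 mm high, from 163 to 195 mm above the base), on the jug's axis, 179 mm above its base. Axes as jug_centre.
- jug_base (a point): Centre of the jug's flat underside, 64 by 100 mm. Same axes as jug_centre.
- jug: The whole jug; origin at the centre of its underside, axes as jug_centre.
- stand: Loose jug stand, 1.3 kg: slatted deck 190 (x) by 240 mm (y), top 60 mm up, on three plain moulded legs and one threaded levelling foot at the corner x = -75, y = +100 mm. Origin at the middle of its footprint, level with the soles of the plain feet. That foot starts too short, so the stand dips to that corner and rocks.
- deck_mid (a point): Middle of the deck's upper face, 60 mm above the soles of the three plain feet; axes as the stand, its z is upright when the stand sits level.
- knob_grip (a point): Middle (half-way up, on the axis) of the round black lobed knob on the levelling foot's stud: 40 to 42 mm across, 26 mm high. Its underside is 20 mm above the deck when the foot is as long as the others, up to 25 mm when short. Knob and foot are one: while the foot stands on the cart top the knob keeps its height and the deck corner climbs the thread.
- foot_pad (a point): Centre of the sole of the levelling foot (36 mm rubber pad).
- knob (a joint): Turn of the knob in rad: 0 when the levelling foot is exactly as long as the other three, negative when too short. It grows clockwise seen from above, which lengthens the foot 8 mm per full turn. Starts 2.3 to 3.5 rad short; turns from -5.5 to 4.0 with light friction (0.06 N m) and stays where it is left.
- ball: Bystander: round grey dosing ball, 72 mm across, 70 mm high, flat base; origin under its centre.
- tin: Bystander: can, 62 mm across, 85 mm high; origin under its centre.
- scoop: Bystander: white measuring cup, 68 mm across, 60 mm high; origin under its centre.
- brush: Bystander: wooden scrubbing brush, bristles down, 150 by 46 by 40 mm, long along its x; origin under its centre.
- pin_a: Bystander: wooden clothespin lying flat, 74 by 11 by 12 mm, long along its x; origin under its centre.
- pin_b: Bystander: another clothespin like pin_a.
- pin_c: Bystander: another clothespin like pin_a.
Things that resemble listed ones, but are neither listed nor needed, are in the scene too. Leave any pink or yellow look-alike of the jug alone.

How it is judged (in metres and radians):
On the way, in this order (a step that is already met when the one before it is completed fails the run):
1. the jug stands upright on the cart top, let go and at rest (angle between jug_centre's own z axis and vertical below 0.06 rad and linear speed of jug below 0.02 m/s and angular speed of jug below 0.1 rad/s and height (world z) of jug_base below 0.006 m and contact force between the fingers and stand below 0.1 N and contact force between the fingers and jug below 0.1 N), for 0.2 s.
2. with the jug still standing on the cart top, the foot is screwed to the length of the other three and the stand sits level, knob let go (value of joint knob between -0.65 and 0.65 rad and angle between deck_mid's own z axis and vertical below 0.012 rad and height (world z) of jug_base below 0.006 m and contact force between the fingers and stand below 0.1 N and contact force between the fingers and jug below 0.1 N and angle between jug_centre's own z axis and vertical below 0.06 rad), for 0.2 s.
At the end, for the whole second after the job is handed in: The jug stands upright (within 3 degrees) and at rest on the deck, the centre of its base within 30 mm of the deck's middle; the levelling foot is within about 0.8 mm (0.65 rad of knob) of the length of the other three and the deck is level within 0.7 degrees; nothing is held (value of joint knob between -0.65 and 0.65 rad and angle between deck_mid's own z axis and vertical below 0.012 rad and angle between jug_centre's own z axis and vertical below 0.06 rad and linear speed of each of jug, stand below 0.02 m/s and angular speed of jug below 0.1 rad/s and contact force between the fingers and stand below 0.1 N and contact force between the fingers and jug below 0.1 N and horizontal distance between jug_base and deck_mid below 0.03 m and z of jug_base in the frame of deck_mid between -0.004 and 0.004 m and height (world z) of deck_mid between 0.056 and 0.064 m); the robot touches nothing.
It fails at once if one of the other things on the cart is pushed more than 30 mm (distance of any of ball, tin, scoop, brush, pin_a, pin_b, pin_c from where it was at the start of the episode above 0.03 m).
It fails at once if the jug is banged down on the stand (contact force between jug and stand above 70 N).
It also fails if it takes over 72 s, if anything falls off the work surface, if the arm or the gripper's body presses on something with over 40 N, if the wrist force passes 120 N, or if a joint passes its speed limit or range.

ROBOT

A 6-joint arm with a two-finger parallel gripper is mounted at the origin on the work surface. World frame = base frame: x ahead of the robot, y to its left, z up, the work surface at z = 0. Lengths are in m, angles in degrees, forces in N, time in s.
With the tool pointing down it reaches from about 0.3 to 0.75 m from the base axis. Payload 8.5 kg.
Tool frame: the origin (TCP) lies between the finger pads; the fingertips stand env.finger_overhang ahead of it and the grasp point (between the pads) lies 2 mm behind it (env.finger_overhang is the distance from the TCP to the fingertips, in m); z points along the fingers, y is the line along which they close (so a half turn about z gives the same grasp; the last joint's range is limited). The gripper opens to 85 mm and grips with 20 to 120 N. Pads are 22 mm wide; open, the fingers measure 114 mm over their backs; the gripper's body (76 mm by 85 mm) begins 54 mm behind the grasp point. The pads swing forward as they close: fully open they stand 13 mm farther back than shut.
Start: joints at [62.149, 21.807, 74.336, -0, 83.858, -12.336], TCP at [0.147, 0.53, 0.248] pointing down, gripper open.
Joint ranges: [-178.18, 178.18], [-50.72, 133.34], [12.68, 142.11], [-81.47, 261.47], [9.98, 163.14], [-165.26, 165.26]. Speed limits (degrees/s): [136.94, 136.94, 180, 180, 180, 180].

INTERFACE

Orientations are given as a 3x3 rotation matrix whose columns are the frame's x, y, z axes.
In Python, from rig import env gives the robot as it stands. The module is installed in compiled form; this text tells all that it offers.
- The arm moves only by the tool jog_arm, never from a script. Its arguments are lists of equal length, an entry for each row: "hand": the finger opening in m, from 0 to 0.0854; "travel": the shift along the world's x, y, z in m, a list of three; "yaw": the turn about the world's z in rad. A call has exactly 5 rows; each row shifts and turns the commanded pose from where the row before left it; what a row does not reach is not made up. A row lasts 1/8 s, in which the tool goes at most 62.5 mm and 10.7 degrees, less where a joint would pass 70% of its speed; a pose out of reach is approached as far as the arm can. A call is refused whole if a number of a shift passes 0.0625 or a number of a turn 0.188, either way. A call with a gripper value outside its range is refused whole. The fingers move at their own pace and stop on an object; "grip_force" is the grip in N (left out, the last holds). Time passes only in rows, so rows that do not move let the fingers close, or fill a call up. It gives the time, the measured TCP pose, the force, the opening and the grip force at its end, in the units of the state.
- env.observe(): the state, without advancing time (a new reading comes with each control period).
- env.get_image(name): name is "scene" or "side" or "wrist"; returns the picture (384x512x3 uint8, red, green, blue); there is no depth.
- env.calibration(name): a dict with "fx", "fy", "cx", "cy" (pixels), "position" and "rotation" of the camera in the world; the wrist camera has in their place "hand_eye" (4x4, takes a point from camera to tool coordinates, whose origin is the TCP and whose axes are the flange's). Camera axes: x right, y down, z forward; pixel columns grow to the right and rows downward; lengths in m; the calibration is good to about 2 mm. The wrist camera is an equidistant fisheye: a pixel r from the principal point sees the ray r / f radians off the axis. A picture is of the moment at which its call begins: read the wrist's pose just before it. calibration takes no time and is no camera call.
- env.close_job(): hands the job in; it is judged then, once.
The state is a dict: "time_s": time; "q": joint angles; "qvel": joint speeds; "joint_efforts": joint torques, N m; "position": TCP position; "tool_rot": TCP orientation; "ft_force": force on the tool from outside, world axes, zero at the start; "wrist_torque": the same for the moment, N m; "grip_width": finger opening in m; "gripper_force": force on a finger pad.
Only numpy, scipy, OpenCV 4.12 (cv2) and the standard library are available. Lean on these libraries where they do the work, as an engineer would, in place of code of your own. Each camera call takes 0.05 s, during which the arm holds its last target. There are 200 camera calls.

## Working session

There is one attempt and no reset: what is moved stays moved. The work goes in short steps, Python scripts to look and compute and a tool call to move; the robot and the scene stay as the last step left them, time stands still between calls to the robot, and variables do not carry over. Pictures are saved under pics/ and viewed, at most 13 in all, crops included, and the job is handed in when it is done.

Besides the shell and the picture viewer there is one more tool, called after "Call:" as a command line: name --pt "numbers of a row" for each row, then --argument value for the rest. jog_arm: Moves the arm, as the interface text tells. Its arguments: {"type":"object","properties":{"hand":{"type":"array"},"travel":{"type":"array"},"yaw":{"type":"array"},"grip_force":{"type":"number"}},"required":["hand","travel","yaw"]}

```bash
mkdir -p pics; cat > h.py <<'E'
import numpy as np, cv2
from rig import env
def ray(name,u,v):
    c=env.calibration(name)
    if name=='wrist':
        s=env.observe(); H=np.array(c['hand_eye']); dx,dy=(u-c['cx']),(v-c['cy'])
        x,y=dx/c['fx'],dy/c['fy']; t=np.hypot(x,y); 
        d=np.array([x/t*np.sin(t),y/t*np.sin(t),np.cos(t)]) if t>1e-9 else np.array([0,0,1.])
        R=np.array(s['tool_rot']); return np.array(s['position'])+R@H[:3,3], R@H[:3,:3]@d
    d=np.array([(u-c['cx'])/c['fx'],(v-c['cy'])/c['fy'],1]); return np.array(c['position']),np.array(c['rotation'])@d
def on(name,u,v,z):
    p,d=ray(name,u,v); return p+d*(z-p[2])/d[2]
def tri(*obs):
    A=np.zeros((3,3));b=np.zeros(3)
    for o in obs:
        p,d=ray(*o);d=d/np.linalg.norm(d);M=np.eye(3)-np.outer(d,d);A+=M;b+=M@p
    return np.linalg.solve(A,b)
def save(name,f,crop=None,k=1):
    im=env.get_image(name); np.save('pics/'+f+'.npy',im)
    if crop: im=im[crop[1]:crop[3],crop[0]:crop[2]]
    im=cv2.resize(im,None,fx=k,fy=k); cv2.imwrite('pics/'+f+'.png',im[:,:,::-1]); return im
E
python3 - <<'E'
from h import *
print(env.observe(),env.finger_overhang)
for n in('scene','side','wrist'):
    save(n,n+'0',k=1.5); print(env.calibration(n))
E
```

```text
{'time_s': 0.0, 'q': array([ 6.21490248e+01,  2.18408331e+01,  7.43870696e+01, -1.85728486e-03,
        8.38564559e+01, -1.23363007e+01]), 'qvel': array([ 0.00716291,  0.06729744,  0.03951003,  0.03750292,  0.08666388,
       -0.04036713]), 'joint_efforts': array([-9.62449085e-04, -4.48457551e+01, -2.31279659e+01, -2.57891379e-04,
        4.77479829e-03,  1.36524801e-05]), 'position': array([0.14699831, 0.52970284, 0.24769959]), 'tool_rot': array([[-9.63562818e-01,  2.67481329e-01, -6.59339108e-04],
       [ 2.67481992e-01,  9.63561960e-01, -1.31684406e-03],
       [ 2.83082885e-04, -1.44522331e-03, -9.99998916e-01]]), 'ft_force': array([-0.35302001, -0.28079461,  0.58938682]), 'wrist_torque': array([-0.01402903, -0.04723   ,  0.03643309]), 'gripper_force': 0.0, 'grip_width': 0.08556963316484376} 0.017
{'fx': 365.9910468432564, 'fy': 365.9910468432564, 'cx': 255.16071869973544, 'cy': 193.61740013660204, 'position': array([ 1.17596113, -0.39927269,  0.69376556]), 'rotation': array([[ 0.55639142,  0.53322853, -0.63725656],
       [ 0.83082137, -0.36884765,  0.41675804],
       [-0.01282331, -0.76132697, -0.64824132]])}
{'fx': 391.01952205453665, 'fy': 391.01952205453665, 'cx': 257.0394965536204, 'cy': 190.38865764975267, 'position': array([0.15418636, 0.92238528, 0.73801902]), 'rotation': array([[-0.91046088, -0.23641108,  0.3393682 ],
       [-0.41313856,  0.48129867, -0.77308998],
       [ 0.01942958, -0.84407428, -0.53587415]])}
{'fx': 297.3186396354542, 'fy': 297.3186396354542, 'cx': 256.0963651985401, 'cy': 194.47368183201877, 'hand_eye': array([[ 5.03077952e-04, -9.55380537e-01, -2.95377344e-01,
         7.53952023e-02],
       [ 9.99999686e-01,  6.61571674e-04, -4.36644550e-04,
        -3.77816726e-04],
       [ 6.12574989e-04, -2.95377032e-01,  9.55380570e-01,
        -1.26191834e-01],
       [ 0.00000000e+00,  0.00000000e+00,  0.00000000e+00,
         1.00000000e+00]])}
```

View pics/scene0.png

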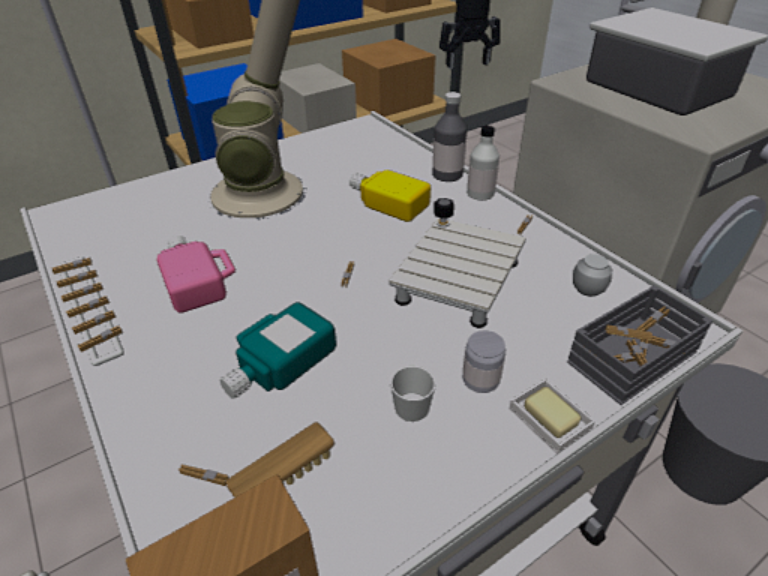

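View pics/side0.png

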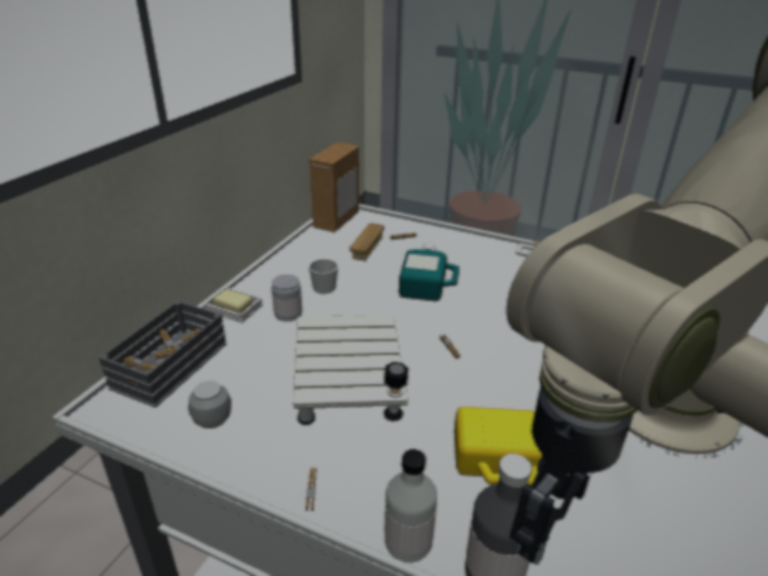

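The scene view shows the teal jug lying at about (285,345) with its cap at (236,381), and the stand at (460,265) with its black knob at (444,207). In the side view the knob is at (396,374) and the jug at (425,274), with its handle toward the robot.

```bash
python3 - <<'E'
from h import *
np.set_printoptions(precision=4,suppress=True)
k=1.5
print('cap',on('scene',236/k,381/k,.032))
print('knob',tri(('scene',444/k,207/k),('side',396/k,374/k)))
for n,f in(('scene','scene0'),('side','side0')):
    im=np.load(f'pics/{f}.npy'); h=cv2.cvtColor(im,cv2.COLOR_RGB2HSV)
    m=cv2.inRange(h,(80,120,30),(100,255,255)); 
    if n=='side': m[:, 330:]=0
    c=max(cv2.findContours(m,0,2)[0],key=cv2.contourArea)
    P=cv2.approxPolyDP(c,4,True)[:,0]; print(n,[(tuple(p),on(n,*p,.064)[:2].round(3).tolist(),on(n,*p,0)[:2].round(3).tolist()) for p in P])
for nm,u,v in(('deckNL',393,272),('deckNR',487,310),('deckFR',525,232),('deckFL',437,222)): print('scene',nm,on('scene',u/k,v/k,.058))
for nm,u,v in(('a',297,318),('b',397,317),('c',406,402),('d',293,404)): print('side',nm,on('side',u/k,v/k,.058))
for nm,u,v in(('scoop',413,398),('tin',483,365),('brush',285,460),('ball',592,275),('pin',347,273),('pin2',524,225),('yellow',395,195),('pink',195,275)): print(nm,on('scene',u/k,v/k,.03))
E
```

```text
cap [ 0.5764 -0.2843  0.032 ]
knob [0.4354 0.236  0.0933]
scene [((np.int32(199), np.int32(202)), [0.502, -0.133], [0.433, -0.106]), ((np.int32(158), np.int32(224)), [0.517, -0.252], [0.45, -0.237]), ((np.int32(160), np.int32(245)), [0.584, -0.274], [0.523, -0.262]), ((np.int32(178), np.int32(260)), [0.647, -0.259], [0.594, -0.245]), ((np.int32(193), np.int32(255)), [0.653, -0.225], [0.6, -0.208]), ((np.int32(223), np.int32(230)), [0.624, -0.132], [0.568, -0.105]), ((np.int32(221), np.int32(217)), [0.583, -0.114], [0.523, -0.084])]
side [((np.int32(272), np.int32(168)), [0.595, -0.208], [0.636, -0.315]), ((np.int32(291), np.int32(169)), [0.532, -0.231], [0.567, -0.341]), ((np.int32(293), np.int32(177)), [0.506, -0.182], [0.539, -0.287]), ((np.int32(269), np.int32(178)), [0.577, -0.139], [0.617, -0.24]), ((np.int32(268), np.int32(196)), [0.536, -0.035], [0.573, -0.126]), ((np.int32(289), np.int32(199)), [0.471, -0.048], [0.501, -0.141]), ((np.int32(295), np.int32(189)), [0.474, -0.112], [0.504, -0.21]), ((np.int32(303), np.int32(188)), [0.452, -0.129], [0.481, -0.229]), ((np.int32(304), np.int32(178)), [0.47, -0.192], [0.5, -0.298]), ((np.int32(294), np.int32(169)), [0.522, -0.236], [0.557, -0.346])]
scene deckNL [0.5179 0.0546 0.058 ]
scene deckNR [0.6952 0.1273 0.058 ]
scene deckFR [0.5633 0.3488 0.058 ]
scene deckFL [0.4323 0.2253 0.058 ]
side a [0.6929 0.1278 0.058 ]
side b [0.516  0.0378 0.058 ]
side c [0.4065 0.2528 0.058 ]
side d [0.5715 0.3369 0.058 ]
scoop [ 0.7584 -0.0747  0.03  ]
tin [0.7682 0.0571 0.03  ]
brush [ 0.7454 -0.2826  0.03  ]
ball [0.7135 0.3822 0.03  ]
pin [ 0.4407 -0.0006  0.03  ]
pin2 [0.5159 0.399  0.03  ]
yellow [0.2533 0.2429 0.03  ]
pink [ 0.2775 -0.2468  0.03  ]
```

Call:
jog_arm --hand '[0.085,0.085,0.085,0.085,0.085]' --pt "0.03 -0.05 0.005" --pt "0.03 -0.05 0.005" --pt "0.03 -0.05 0" --pt "0.03 -0.05 0" --pt "0.03 -0.05 0" --yaw '[-0.08,-0.08,-0.08,-0.08,-0.08]' --grip_force 30

```text
time_s: 0.78
position: [0.2976, 0.2783, 0.2583]
tool_rot: [[-0.782, 0.623, 0.0], [0.623, 0.782, 0.0], [-0.0, 0.0, -1.0]]
ft_force: [1.0, -0.0, -0.9]
grip_width: 0.0849
gripper_force: 0.0
```

Call:
jog_arm --hand '[0.085,0.085,0.085,0.085,0.085]' --pt "0.03 -0.05 0" --pt "0.03 -0.05 0" --pt "0.03 -0.05 0" --pt "0.03 -0.05 0" --pt "0.03 -0.05 0" --yaw '[-0.08,-0.08,-0.08,-0.08,-0.08]'

```text
time_s: 1.4
position: [0.4477, 0.028, 0.2583]
tool_rot: [[-0.477, 0.879, -0.0], [0.879, 0.477, 0.0], [0.0, 0.0, -1.0]]
ft_force: [1.1, 1.1, -0.0]
grip_width: 0.0849
gripper_force: 0.0
```

Call:
jog_arm --hand '[0.085,0.085,0.085,0.085,0.085]' --pt "0.03 -0.05 0" --pt "0.03 -0.05 0" --pt "0.03 -0.05 0" --pt "0.02 -0.03 0" --pt "0.01 -0.03 0" --yaw '[-0.08,-0.08,-0.08,-0.08,-0.04]'

```text
time_s: 2.02
position: [0.5677, -0.1814, 0.2576]
tool_rot: [[-0.137, 0.991, -0.001], [0.991, 0.137, 0.001], [0.001, -0.001, -1.0]]
ft_force: [-0.1, 0.8, 0.0]
grip_width: 0.0848
gripper_force: 0.0
```

```bash
python3 - <<'E'
from h import *
s=env.observe();print(s['time_s'],s['position'],s['tool_rot'],s['q'])
save('wrist','w1',k=1.5)
E
```

```text
2.025 [ 0.56774236 -0.18138772  0.2575853 ] [[-1.37488725e-01  9.90502990e-01 -8.23069702e-04]
 [ 9.90503098e-01  1.37489216e-01  5.72172477e-04]
 [ 6.79901757e-04 -7.36585825e-04 -9.99999498e-01]] [-2.90904258e+01  2.62016561e+01  6.55913125e+01  5.72230155e-03
  8.82641797e+01 -3.69931738e+01]
```

View pics/w1.png

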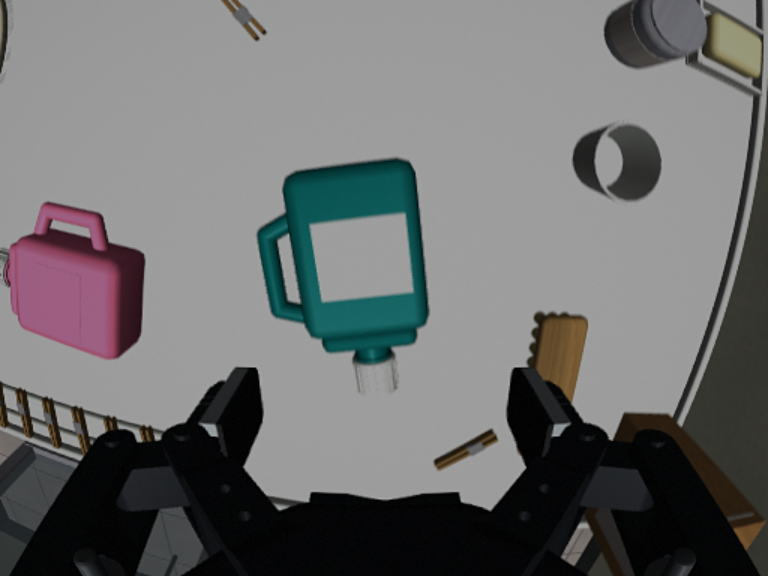

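The wrist view shows the jug with its cap centre at (376,373), its base end near (350,172), and free table above it.

```bash
python3 - <<'E'
from h import *
np.set_printoptions(precision=4,suppress=True)
k=1.5
cap=on('wrist',376/k,373/k,.032);n1=on('wrist',375/k,355/k,.032); e=on('wrist',377/k,392/k,.032)
L=[on('wrist',u/k,v/k,.064) for u,v in((310,225),(406,213),(413,290),(322,302))]
print(cap,n1,e,np.array(L)); d=(L[0]+L[1]-L[2]-L[3]); d2=(L[1]-L[0]+L[2]-L[3]);print('axis to base deg',np.degrees(np.arctan2(d[1],d[0])),'across',np.degrees(np.arctan2(d2[1],d2[0])),'mid',sum(L)/4)
for u,v in((290,180),(409,162),(427,320),(308,332)): print(on('wrist',u/k,v/k,.05))
for u,v in((240,20),(610,160),(670,40)):print('other',on('wrist',u/k,v/k,.03))
E
```

```text
[ 0.5754 -0.2939  0.032 ] [ 0.5722 -0.2765  0.032 ] [ 0.5787 -0.3132  0.032 ] [[ 0.5107 -0.1653  0.064 ]
 [ 0.5787 -0.1477  0.064 ]
 [ 0.5923 -0.2042  0.064 ]
 [ 0.5254 -0.223   0.064 ]]
axis to base deg 103.91291336751667 across 15.095298160104951 mid [ 0.5518 -0.185   0.064 ]
[ 0.4897 -0.1352  0.05  ]
[ 0.5763 -0.111   0.05  ]
[ 0.6089 -0.2317  0.05  ]
[ 0.5147 -0.2553  0.05  ]
other [ 0.4259 -0.0065  0.03  ]
other [ 0.7471 -0.0768  0.03  ]
other [0.7958 0.0512 0.03  ]
```

Call:
jog_arm --hand '[0.085,0.085,0.085,0.085,0.085]' --pt "0.004 -0.056 0" --pt "0.004 -0.056 -0.02" --pt "0 0 -0.06" --pt "0 0 -0.06" --pt "0 0 -0.03" --yaw '[0.06,0.055,0,0,0]'

```text
time_s: 2.7
position: [0.5738, -0.2912, 0.0846]
tool_rot: [[-0.252, 0.968, -0.004], [0.968, 0.252, 0.003], [0.004, -0.003, -1.0]]
ft_force: [0.6, -0.6, 0.6]
grip_width: 0.085
gripper_force: 0.0
```

Call:
jog_arm --hand '[0.085,0.085,0.085,0.085,0.03]' --pt "0 0 -0.03" --pt "0 0 -0.02" --pt "0 0 -0.006" --pt "0 0 0" --pt "0 0 0" --yaw '[0,0,0,0,0]'

```text
time_s: 3.32
position: [0.5755, -0.2923, 0.0333]
tool_rot: [[-0.252, 0.968, 0.001], [0.968, 0.252, -0.001], [-0.001, 0.001, -1.0]]
ft_force: [0.4, -0.2, -1.1]
grip_width: 0.0693
gripper_force: 0.0
```

Call:
jog_arm --hand '[0.03,0.03,0.03,0.03,0.03]' --pt "0 0 0" --pt "0 0 0" --pt "0 0 0" --pt "0 0 0" --pt "0 0 0" --yaw '[0,0,0,0,0]'

```text
time_s: 3.95
position: [0.5754, -0.2922, 0.033]
tool_rot: [[-0.252, 0.968, 0.001], [0.968, 0.252, -0.001], [-0.001, 0.001, -1.0]]
ft_force: [-1.2, 1.2, 6.4]
grip_width: 0.0369
gripper_force: 31.2
```

Call:
jog_arm --hand '[0.03,0.03,0.03,0.03,0.03]' --pt "-0.002 0.008 0.031" --pt "-0.003 0.013 0.029" --pt "-0.005 0.018 0.026" --pt "-0.006 0.022 0.022" --pt "-0.0065 0.025 0.018" --yaw '[0,0,0,0,0]' --grip_force 25

```text
time_s: 4.58
position: [0.5524, -0.206, 0.1588]
tool_rot: [[-0.252, 0.968, 0.0], [0.968, 0.252, -0.001], [-0.001, 0.0, -1.0]]
ft_force: [0.4, 0.2, -4.5]
grip_width: 0.0366
gripper_force: 31.4
```

```bash
python3 - <<'E'
from h import *
s=env.observe();print(s['wrist_torque'],s['position'],s['grip_width'])
save('scene','s2',(60,80,460,340),1.5)
E
```

```text
[-0.24912472 -0.15664702 -0.00060953] [ 0.55244169 -0.20598449  0.15879734] 0.03656161556613172
```

View pics/s2.png

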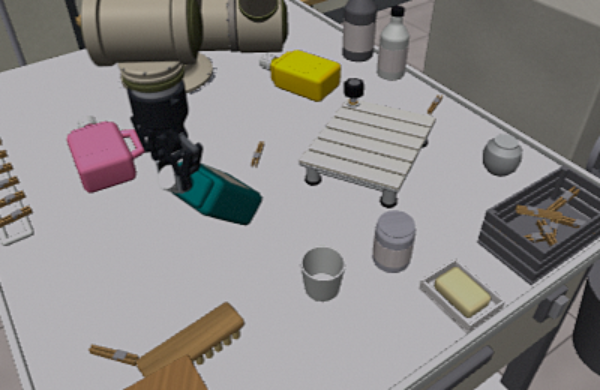

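The jug is tilted about 35–45° and hangs from the cap by friction. I'll lower the grip force so it swings down.

Call:
jog_arm --hand '[0.03,0.03,0.03,0.03,0.03]' --pt "-0.007 0.028 0.013" --pt "-0.004 0.015 0.015" --pt "0 0 0.02" --pt "0 0 0" --pt "0 0 0" --yaw '[0,0,0,0,0]' --grip_force 20

```text
time_s: 5.25
position: [0.5411, -0.163, 0.205]
tool_rot: [[-0.252, 0.968, -0.002], [0.968, 0.252, 0.001], [0.002, -0.002, -1.0]]
ft_force: [-0.1, -0.0, -8.0]
grip_width: 0.0369
gripper_force: 30.6
```

```bash
python3 - <<'E'
from h import *
s=env.observe();print(s['wrist_torque'],s['ft_force'],s['position'],s['grip_width'])
im=save('scene','s3',(60,80,460,340),1.5)
m=cv2.inRange(cv2.cvtColor(im,cv2.COLOR_RGB2HSV),(80,120,30),(100,255,255))
c=max(cv2.findContours(m,0,2)[0],key=cv2.contourArea);print(cv2.minAreaRect(c),cv2.approxPolyDP(c,5,True)[:,0].tolist())
E
```

```text
[-0.24284963 -0.03555165 -0.01395379] [-0.06481333 -0.04332121 -7.96315564] [ 0.54114368 -0.16301032  0.20501337] 0.0368717631954645
((214.24757385253906, 175.45584106445312), (99.81993103027344, 47.031822204589844), 45.674034118652344) [[174, 145], [178, 172], [210, 194], [229, 223], [237, 223], [254, 202], [233, 161], [211, 147], [193, 160]]
```

View pics/s3.png

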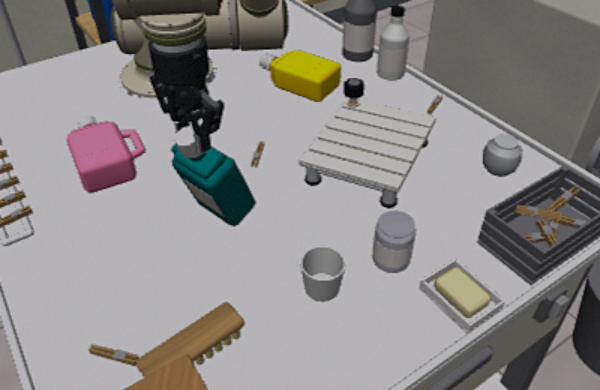

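Call:
jog_arm --hand '[0.03,0.03,0.03,0.03,0.03]' --pt "0 0 -0.015" --pt "0 0 -0.015" --pt "0 0 -0.007" --pt "-0.001 0.005 0.001" --pt "-0.004 0.015 0.005" --yaw '[0,0,0,0,0]' --grip_force 20

```text
time_s: 5.92
position: [0.5366, -0.1435, 0.1749]
tool_rot: [[-0.251, 0.968, 0.0], [0.968, 0.251, -0.001], [-0.001, 0.0, -1.0]]
ft_force: [-1.2, -0.7, -7.0]
grip_width: 0.0369
gripper_force: 30.5
```

Call:
jog_arm --hand '[0.03,0.03,0.03,0.03,0.03]' --pt "-0.004 0.015 0.003" --pt "-0.004 0.015 0.002" --pt "-0.004 0.015 0.001" --pt "-0.004 0.015 -0.001" --pt "-0.004 0.015 -0.002" --yaw '[0,0,0,0,0]'

```text
time_s: 6.55
position: [0.5163, -0.067, 0.1782]
tool_rot: [[-0.252, 0.968, -0.0], [0.968, 0.252, 0.0], [0.0, -0.0, -1.0]]
ft_force: [-0.1, -0.7, -7.1]
grip_width: 0.0367
gripper_force: 30.4
```

```bash
python3 - <<'E'
from h import *
s=env.observe();print(s['wrist_torque'],s['ft_force'],s['position'],s['grip_width'])
im=save('scene','s4',(60,80,460,340),1.5)
E
```

```text
[-0.1027986  -0.05894474  0.00171339] [-0.09238612 -0.69007075 -7.1118162 ] [ 0.51630836 -0.06695069  0.17816217] 0.03667356502272218
```

View pics/s4.png

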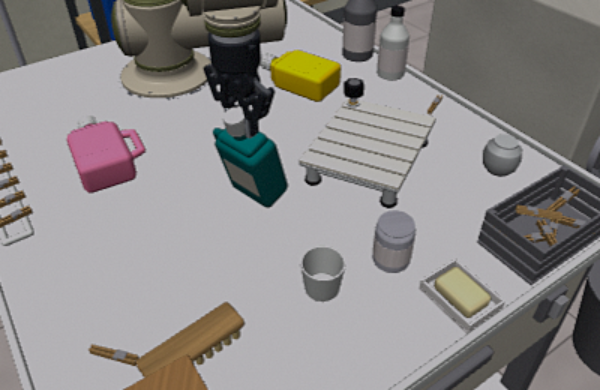

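The jug is still tilted about 15° with its base toward the stand. I'll lift it, back off, and drag it upright again.

Call:
jog_arm --hand '[0.03,0.03,0.03,0.03,0.03]' --pt "0 0 0.02" --pt "0.011 -0.044 0" --pt "0.011 -0.044 0" --pt "0 0 -0.01" --pt "0 0 -0.009" --yaw '[0,0,0,0,0]'

```text
time_s: 7.22
position: [0.5382, -0.1556, 0.1784]
tool_rot: [[-0.252, 0.968, -0.001], [0.968, 0.252, 0.001], [0.002, -0.001, -1.0]]
ft_force: [-1.0, 2.5, -5.9]
grip_width: 0.037
gripper_force: 20.7
```

```bash
python3 - <<'E'
from h import *
s=env.observe();print(s['wrist_torque'],s['ft_force'],s['position'],s['grip_width'])
E
```

```text
[ 0.45680902  0.09832698 -0.00459203] [-1.01123595  2.49383756 -5.91174325] [ 0.53823616 -0.15557642  0.17837856] 0.03695468636969575
```

Call:
jog_arm --hand '[0.03,0.03,0.03,0.03,0.03]' --pt "-0.002 0.008 -0.001" --pt "-0.003 0.012 0" --pt "-0.003 0.012 0" --pt "-0.003 0.012 0" --pt "-0.002 0.008 0" --yaw '[0,0,0,0,0]'

```text
time_s: 7.85
position: [0.5254, -0.1029, 0.1785]
tool_rot: [[-0.253, 0.967, 0.0], [0.967, 0.253, 0.0], [-0.0, 0.0, -1.0]]
ft_force: [0.3, -0.7, -6.8]
grip_width: 0.0369
gripper_force: 21.2
```

```bash
python3 - <<'E'
from h import *
s=env.observe();print(s['wrist_torque'],s['ft_force'],s['position'],s['grip_width'])
E
```

```text
[ 0.03732575  0.01437769 -0.03713742] [ 0.34711628 -0.69029791 -6.80875839] [ 0.52537407 -0.10293407  0.17853509] 0.036872607973221214
```

Call:
jog_arm --hand '[0.03,0.03,0.03,0.03,0.03]' --pt "0 0 0" --pt "0 0 -0.001" --pt "0 0 -0.001" --pt "0 0 -0.001" --pt "0 0 0" --yaw '[0,0,0,0,0]'

```text
time_s: 8.48
position: [0.5256, -0.1042, 0.1752]
tool_rot: [[-0.252, 0.968, -0.0], [0.968, 0.252, 0.0], [0.0, -0.0, -1.0]]
ft_force: [0.6, 0.3, -7.4]
grip_width: 0.0369
gripper_force: 21.1
```

```bash
python3 - <<'E'
from h import *
s=env.observe();print(s['wrist_torque'],s['ft_force'],s['position'],s['grip_width'])
a=save('scene','s5',(120,120,320,260),2); b=save('side','d5',(180,70,380,260),2)
cv2.imwrite('pics/s5b.png',np.hstack([cv2.copyMakeBorder(a,0,100,0,0,0),b])[:,:,::-1])
E
```

```text
[ 0.02786628  0.01296343 -0.01544037] [ 0.60229823  0.27000717 -7.3575064 ] [ 0.52559309 -0.10420116  0.17519456] 0.03686332395127699
```

View pics/s5b.png

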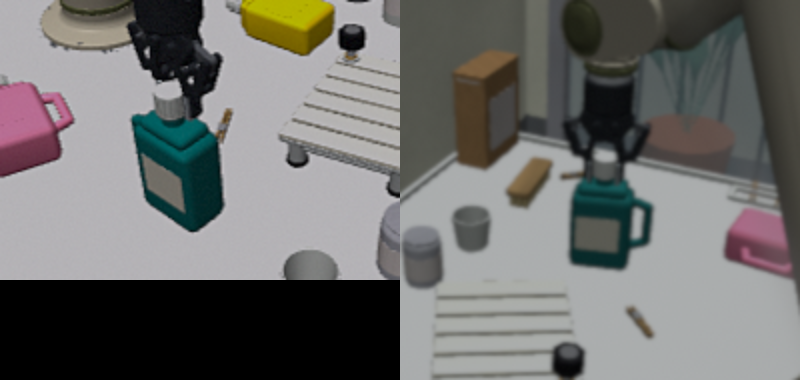

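Call:
jog_arm --hand '[0.03,0.03,0.03,0.03,0.03]' --pt "0 0 -0.002" --pt "0 0 -0.001" --pt "0 0 -0.001" --pt "0 0 -0.001" --pt "0 0 0" --yaw '[0,0,0,0,0]'

```text
time_s: 9.2
position: [0.5261, -0.1042, 0.1725]
tool_rot: [[-0.253, 0.968, 0.003], [0.968, 0.253, -0.002], [-0.002, 0.003, -1.0]]
ft_force: [-3.1, 3.1, 11.9]
grip_width: 0.0368
gripper_force: 22.4
```

Call:
jog_arm --hand '[0.03,0.03,0.045,0.06,0.085]' --pt "0 0 0.001" --pt "0 0 0" --pt "0 0 0" --pt "0 0 0" --pt "0 0 0" --yaw '[0,0,0,0,0]'

```text
time_s: 9.82
position: [0.5257, -0.1041, 0.1712]
tool_rot: [[-0.252, 0.968, -0.0], [0.968, 0.252, -0.0], [-0.0, -0.0, -1.0]]
ft_force: [0.9, -0.1, 0.4]
grip_width: 0.0765
gripper_force: 0.0
```

Call:
jog_arm --hand '[0.085,0.085,0.085,0.085,0.085]' --pt "0 0 0" --pt "0 0 0.02" --pt "0 0 0.04" --pt "0 0 0.05" --pt "-0.01 0.06 0" --yaw '[0,0,0,0,0]'

```text
time_s: 10.45
position: [0.5172, -0.046, 0.2844]
tool_rot: [[-0.248, 0.969, 0.007], [0.969, 0.248, -0.003], [-0.004, 0.006, -1.0]]
ft_force: [0.9, 0.7, -0.6]
grip_width: 0.0853
gripper_force: 0.0
```

```bash
python3 - <<'E'
from h import *
np.set_printoptions(precision=4,suppress=True)
print(env.observe()['position'],env.observe()['ft_force'])
a=save('scene','s6',(120,80,320,280),2); b=save('side','d6',(180,70,380,270),2)
cv2.imwrite('pics/s6b.png',np.hstack([a,b])[:,:,::-1])
E
```

```text
[ 0.5172 -0.046   0.2844] [ 0.8871  0.6945 -0.6059]
```

View pics/s6b.png

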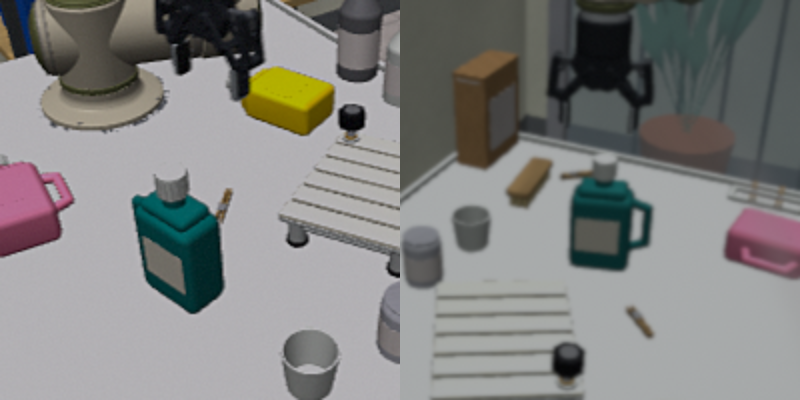

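The jug now stands upright and free on the cart, handle toward the robot. Next is the stand.

Call:
jog_arm --hand '[0.085,0.0,0.0,0.0,0.0]' --pt "-0.005 0.045 0" --pt "-0.006 0.05 0" --pt "-0.006 0.05 -0.01" --pt "-0.006 0.05 -0.01" --pt "-0.006 0.05 0" --yaw '[0.18,0.18,0.18,0.18,0.18]'

```text
time_s: 11.18
position: [0.4861, 0.2023, 0.2605]
tool_rot: [[-0.917, 0.399, -0.002], [0.399, 0.917, -0.0], [0.001, -0.001, -1.0]]
ft_force: [0.6, -0.0, 0.2]
grip_width: 0.0118
gripper_force: 0.0
```

Call:
jog_arm --hand '[0.0,0.0,0.0,0.0,0.0]' --pt "0 0 0" --pt "0 0 0" --pt "0 0 0" --pt "0 0 0" --pt "0 0 0" --yaw '[0.18,0.18,0.18,0.18,0.0]'

```text
time_s: 11.8
position: [0.4867, 0.2008, 0.2611]
tool_rot: [[-0.955, -0.298, -0.0], [-0.298, 0.955, -0.0], [0.0, -0.0, -1.0]]
ft_force: [0.5, 0.5, 0.2]
grip_width: 0.0002
gripper_force: 0.0
```

```bash
python3 - <<'E'
from h import *
np.set_printoptions(precision=4,suppress=True)
s=env.observe();print(s['position'],s['tool_rot'],s['q'])
save('wrist','w2',k=1.5)
E
```

```text
[0.4867 0.2008 0.2611] [[-0.9546 -0.2979 -0.0003]
 [-0.2979  0.9546 -0.0001]
 [ 0.0003 -0.     -1.    ]] [  9.526   18.92    76.6515  -0.0035  84.4482 -97.8072]
```

View pics/w2.png

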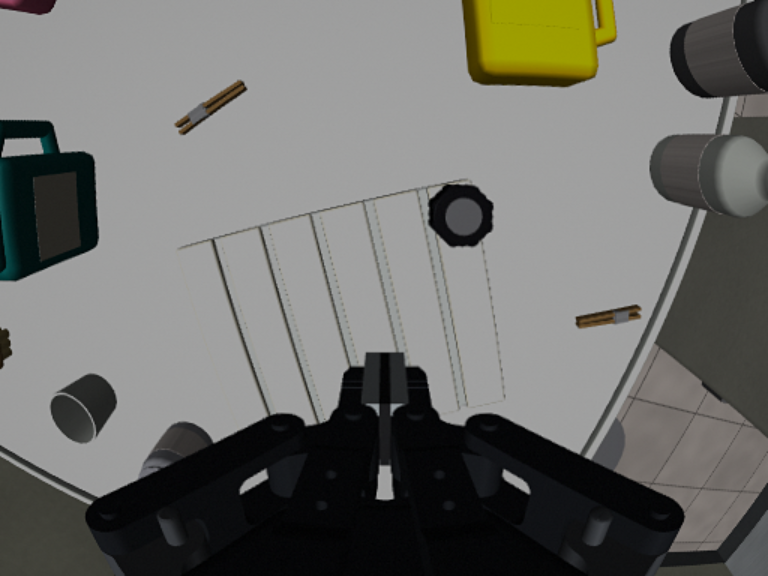

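The knob's top disc is at (463,216), with deck corners at (180,248), (470,180) and (505,398).

```bash
python3 - <<'E'
from h import *
np.set_printoptions(precision=4,suppress=True)
k=1.5
K=on('wrist',462/k,216/k,.106);print('knob',K, on('wrist',490/k,216/k,.1)-on('wrist',431/k,216/k,.1))
A=on('wrist',180/k,248/k,.058);B=on('wrist',470/k,180/k,.057);C=on('wrist',505/k,398/k,.06);print(A,B,C,np.linalg.norm(A-B),np.linalg.norm(B-C))
y=(B-A)[:2];print('stand yaw',np.degrees(np.arctan2(y[1],y[0]))-90, 'mid',(A+C)/2)
a=np.arctan2(y[1],y[0])-np.pi/2;R=np.array([[np.cos(a),-np.sin(a)],[np.sin(a),np.cos(a)]])
mid=K[:2]-R@[-.075,.1];print('mid via knob',mid)
m=((A+C)/2)[:2]*.5+mid*.5
for p in((-75,52),(0,0),(70,20),(75,95)): print(p,m+R@np.array(p)/1000)
E
```

```text
knob [0.4344 0.2362 0.106 ] [-0.0124  0.0373  0.    ]
[0.5253 0.0395 0.058 ] [0.4102 0.2433 0.057 ] [0.5724 0.337  0.06  ] 0.23412559777412026 0.18733484069298362
stand yaw 29.45906300947371 mid [0.5488 0.1882 0.059 ]
mid via knob [0.5489 0.1861]
(-75, 52) [0.458  0.1955]
(0, 0) [0.5489 0.1872]
(70, 20) [0.6   0.239]
(75, 95) [0.5674 0.3068]
```

Call:
jog_arm --hand '[0,0,0,0,0]' --pt "0.057 -0.005 -0.06" --pt "0 0 -0.06" --pt "0 0 -0.05" --pt "0 0 -0.008" --pt "0 0 0" --yaw '[0,0,0,0,0]'

```text
time_s: 12.48
position: [0.5303, 0.1973, 0.0993]
tool_rot: [[-0.955, -0.298, 0.001], [-0.298, 0.955, 0.0], [-0.001, -0.0, -1.0]]
ft_force: [-0.3, 0.2, 0.2]
grip_width: -0.0003
gripper_force: 0.0
```

Call:
jog_arm --hand '[0,0,0,0,0]' --pt "0 0 -0.002" --pt "0 0 -0.002" --pt "0 0 -0.002" --pt "0 0 -0.002" --pt "0 0 0" --yaw '[0,0,0,0,0]'

```text
time_s: 13.1
position: [0.5295, 0.1972, 0.09]
tool_rot: [[-0.954, -0.299, -0.0], [-0.299, 0.954, -0.0], [0.0, 0.0, -1.0]]
ft_force: [-0.1, -0.3, -0.1]
grip_width: 0.0001
gripper_force: 0.0
```

Call:
jog_arm --hand '[0,0,0,0,0]' --pt "0 0 -0.008" --pt "0 0 -0.002" --pt "0 0 -0.002" --pt "0 0 -0.002" --pt "0 0 0" --yaw '[0,0,0,0,0]'

```text
time_s: 13.72
position: [0.5297, 0.1972, 0.0767]
tool_rot: [[-0.954, -0.3, 0.001], [-0.3, 0.954, 0.0], [-0.001, -0.0, -1.0]]
ft_force: [-1.9, -0.2, 6.1]
grip_width: 0.0003
gripper_force: 3.1
```

```bash
python3 - <<'E'
from h import *
np.set_printoptions(precision=5,suppress=True)
for i in range(3):
    s=env.observe();print(s['position'],s['ft_force'],s['qvel'].max())
    env.get_image('scene')
E
```

```text
[0.52967 0.19718 0.07673] [-1.87824 -0.23194  6.05066] 0.06427228619575805
[0.52968 0.19718 0.07672] [-1.2616  -0.14056  5.81661] 0.062311449897446726
[0.52967 0.19717 0.07673] [-1.89711 -0.08775  5.42291] 0.024377460384245597
```

Call:
jog_arm --hand '[0,0,0,0,0]' --pt "0 0 0.012" --pt "-0.036 -0.001 0" --pt "-0.036 -0.001 0" --pt "0 0 -0.008" --pt "0 0 -0.003" --yaw '[0,0,0,0,0]'

```text
time_s: 14.5
position: [0.459, 0.1952, 0.0781]
tool_rot: [[-0.954, -0.3, 0.003], [-0.3, 0.954, 0.0], [-0.003, -0.001, -1.0]]
ft_force: [-3.2, -3.2, 25.8]
grip_width: 0.0001
gripper_force: 0.2
```

Call:
jog_arm --hand '[0,0,0,0,0]' --pt "0 0 -0.001" --pt "0 0 -0.001" --pt "0 0 -0.001" --pt "0 0 0" --pt "0 0 0" --yaw '[0,0,0,0,0]'

```text
time_s: 15.12
position: [0.4611, 0.1954, 0.0776]
tool_rot: [[-0.954, -0.299, 0.008], [-0.299, 0.954, 0.002], [-0.008, -0.001, -1.0]]
ft_force: [-3.8, -3.4, 33.8]
grip_width: -0.0002
gripper_force: 0.4
```

The finger link probably touched the knob there (34 N at a height above the centre), so I'm backing off and probing farther from it.

Call:
jog_arm --hand '[0,0,0,0,0]' --pt "0 0 0.02" --pt "0.0155 -0.037 0" --pt "0 0 0" --pt "0 0 -0.013" --pt "0 0 0" --yaw '[0,0,0,0,0]'

```text
time_s: 15.75
position: [0.4724, 0.1586, 0.0797]
tool_rot: [[-0.954, -0.3, -0.003], [-0.3, 0.954, -0.0], [0.003, 0.001, -1.0]]
ft_force: [0.0, -0.2, 0.5]
grip_width: 0.0003
gripper_force: 0.0
```

Call:
jog_arm --hand '[0,0,0,0,0]' --pt "0 0 -0.002" --pt "0 0 -0.002" --pt "0 0 -0.001" --pt "0 0 0" --pt "0 0 0" --yaw '[0,0,0,0,0]'

```text
time_s: 16.38
position: [0.4731, 0.1582, 0.0762]
tool_rot: [[-0.954, -0.3, 0.0], [-0.3, 0.954, 0.0], [-0.0, -0.0, -1.0]]
ft_force: [0.6, 0.4, 0.2]
grip_width: 0.0001
gripper_force: 0.0
```

Call:
jog_arm --hand '[0,0,0,0,0]' --pt "0 0 -0.001" --pt "0 0 -0.001" --pt "0 0 0" --pt "0 0 0" --pt "0 0 0" --yaw '[0,0,0,0,0]'

```text
time_s: 17.0
position: [0.4732, 0.1582, 0.0748]
tool_rot: [[-0.954, -0.3, 0.001], [-0.3, 0.954, -0.0], [-0.001, -0.0, -1.0]]
ft_force: [-1.6, -1.1, 8.4]
grip_width: 0.0001
gripper_force: 4.5
```

Call:
jog_arm --hand '[0,0,0.085,0.085,0.085]' --pt "0 0 0.05" --pt "0 0 0.05" --pt "-0.02 0.039 0.01" --pt "-0.019 0.039 0" --pt "0 0 0" --yaw '[0,0,0,0,0]'

```text
time_s: 17.62
position: [0.4328, 0.2379, 0.1842]
tool_rot: [[-0.953, -0.303, -0.0], [-0.303, 0.953, 0.0], [-0.0, 0.0, -1.0]]
ft_force: [0.9, -0.5, -0.1]
grip_width: 0.0543
gripper_force: 0.0
```

```bash
python3 - <<'E'
from h import *
np.set_printoptions(precision=4,suppress=True)
s=env.observe();print(s['position'],s['q'])
im=save('wrist','w3'); g=cv2.cvtColor(im,cv2.COLOR_RGB2GRAY); m=cv2.inRange(g,0,60); 
for c in cv2.findContours(m,0,2)[0]:
    if cv2.contourArea(c)>500: 
        (u,v),r=cv2.minEnclosingCircle(c); print(cv2.contourArea(c),(u,v),r,on('wrist',u,v,.106))
E
```

```text
[0.4328 0.2379 0.1842] [ 15.0275  19.7049  89.1815   0.0177  71.112  -92.6005]
1149.0 (18.0, 310.0) 23.345335006713867 [0.646  0.0046 0.106 ]
38473.0 (255.5587158203125, 340.5) 255.58277893066406 [0.5586 0.2755 0.106 ]
2430.0 (253.58303833007812, 207.1608428955078) 30.089401245117188 [0.4315 0.2339 0.106 ]
684.0 (0.5, 174.5) 36.50352478027344 [ 0.4761 -0.0041  0.106 ]
1828.5 (496.5123291015625, 67.37238311767578) 55.3038444519043 [0.2503 0.3951 0.106 ]
```

Call:
jog_arm --hand '[0.085,0.085,0.085,0.085,0.085]' --pt "0 -0.0025 -0.02" --pt "0 0 -0.03" --pt "0 0 -0.03" --pt "0 0 -0.011" --pt "0 0 0" --yaw '[0,0,0,0,0]' --grip_force 30

```text
time_s: 18.3
position: [0.4344, 0.2332, 0.093]
tool_rot: [[-0.954, -0.299, -0.001], [-0.299, 0.954, -0.0], [0.001, -0.0, -1.0]]
ft_force: [-0.3, -0.1, 0.5]
grip_width: 0.0851
gripper_force: 0.0
```

Call:
jog_arm --hand '[0.03,0.03,0.03,0.03,0.03]' --pt "0 0 0" --pt "0 0 0" --pt "0 0 0" --pt "0 0 0" --pt "0 0 0" --yaw '[0,0,0,0,0]'

```text
time_s: 18.92
position: [0.4342, 0.2344, 0.094]
tool_rot: [[-0.954, -0.3, 0.001], [-0.3, 0.954, 0.001], [-0.002, 0.001, -1.0]]
ft_force: [-1.8, 5.8, 5.3]
grip_width: 0.0391
gripper_force: 29.9
```

Call:
jog_arm --hand '[0.03,0.03,0.03,0.03,0.03]' --pt "0 0.001 0.001" --pt "0 0 0" --pt "0 0 0" --pt "0 0 0" --pt "0 0 0" --yaw '[-0.15,-0.15,-0.15,-0.15,-0.15]'

```text
time_s: 19.55
position: [0.4345, 0.2354, 0.0945]
tool_rot: [[-0.9, 0.436, 0.002], [0.436, 0.9, 0.002], [-0.001, 0.002, -1.0]]
ft_force: [1.5, 4.0, -1.6]
grip_width: 0.0389
gripper_force: 30.3
```

Call:
jog_arm --hand '[0.03,0.03,0.03,0.03,0.03]' --pt "0 0 0" --pt "0 0 0" --pt "0 0 0" --pt "0 0 0" --pt "0 0 0" --yaw '[-0.15,-0.15,-0.15,-0.15,-0.15]'

```text
time_s: 20.18
position: [0.4353, 0.2353, 0.0947]
tool_rot: [[-0.362, 0.932, 0.004], [0.932, 0.362, 0.002], [0.0, 0.004, -1.0]]
ft_force: [4.3, 2.1, -2.4]
grip_width: 0.0388
gripper_force: 30.4
```

Call:
jog_arm --hand '[0.03,0.03,0.03,0.03,0.03]' --pt "0 0 0" --pt "0 0 0" --pt "0 0 0" --pt "0 0 0" --pt "0 0 0" --yaw '[-0.15,-0.15,-0.15,-0.15,-0.15]'

```text
time_s: 20.8
position: [0.4356, 0.2349, 0.0946]
tool_rot: [[0.371, 0.929, 0.004], [0.929, -0.371, 0.001], [0.002, 0.003, -1.0]]
ft_force: [4.2, -0.4, -3.1]
grip_width: 0.0395
gripper_force: 30.5
```

Call:
jog_arm --hand '[0.03,0.03,0.03,0.03,0.03]' --pt "0 0 0" --pt "0 0 0" --pt "0 0 0" --pt "0 0 0" --pt "0 0 0" --yaw '[-0.15,-0.15,-0.15,-0.15,-0.15]'

```text
time_s: 21.42
position: [0.4351, 0.2346, 0.0944]
tool_rot: [[0.904, 0.427, 0.003], [0.427, -0.904, 0.0], [0.002, 0.001, -1.0]]
ft_force: [4.9, -0.5, -5.9]
grip_width: 0.0388
gripper_force: 30.7
```

Call:
jog_arm --hand '[0.03,0.06,0.085,0.085,0.085]' --pt "0 0 0" --pt "0 0 0" --pt "0 0 0" --pt "0 0 0" --pt "0 0 0.05" --yaw '[0,0,0,0,0]'

```text
time_s: 22.05
position: [0.4326, 0.2343, 0.1423]
tool_rot: [[0.902, 0.432, -0.007], [0.432, -0.902, -0.002], [-0.007, -0.001, -1.0]]
ft_force: [0.9, 0.7, -0.3]
grip_width: 0.0849
gripper_force: 0.0
```

```bash
python3 - <<'E'
from h import *
s=env.observe();print(s['position'],s['q'],s['tool_rot'])
E
```

```text
[0.43258    0.234265   0.14232885] [1.46167974e+01 2.26029233e+01 9.27150890e+01 5.30194902e-03
 6.51086870e+01 7.90438470e+01] [[ 0.902027    0.43161912 -0.00722739]
 [ 0.43161797 -0.90205471 -0.00179811]
 [-0.0072956  -0.00149753 -0.99997227]]
```

Call:
jog_arm --hand '[0.0,0.0,0.0,0.0,0.0]' --pt "0.02 -0.039 0" --pt "0.02 -0.038 0" --pt "0 0 -0.03" --pt "0 0 -0.03" --pt "0 0 0" --yaw '[0,0,0,0,0]'

```text
time_s: 22.68
position: [0.473, 0.1575, 0.0828]
tool_rot: [[0.902, 0.431, -0.004], [0.431, -0.902, -0.0], [-0.004, -0.002, -1.0]]
ft_force: [-0.2, -0.8, 0.5]
grip_width: 0.0003
gripper_force: 0.0
```

Call:
jog_arm --hand '[0.0,0.0,0.0,0.0,0.0]' --pt "0 0 -0.004" --pt "0 0 -0.002" --pt "0 0 -0.002" --pt "0 0 0" --pt "0 0 0" --yaw '[0,0,0,0,0]'

```text
time_s: 23.3
position: [0.4744, 0.1578, 0.0768]
tool_rot: [[0.902, 0.431, 0.001], [0.431, -0.902, 0.0], [0.001, 0.0, -1.0]]
ft_force: [-0.3, -0.5, 4.8]
grip_width: 0.0002
gripper_force: 3.0
```

Call:
jog_arm --hand '[0.0,0.0,0.0,0.0,0.0]' --pt "0 0 0.008" --pt "0.028 0.02 0" --pt "0.027 0.02 0" --pt "0 0 -0.006" --pt "0 0 0" --yaw '[0,0,0,0,0]'

```text
time_s: 23.92
position: [0.5281, 0.1974, 0.0776]
tool_rot: [[0.902, 0.431, -0.002], [0.431, -0.902, -0.0], [-0.002, -0.001, -1.0]]
ft_force: [0.4, -0.5, 0.9]
grip_width: -0.0
gripper_force: 0.0
```

Call:
jog_arm --hand '[0.0,0.0,0.0,0.0,0.0]' --pt "0 0 -0.001" --pt "0 0 -0.001" --pt "0 0 0" --pt "0 0 0" --pt "0 0 0" --yaw '[0,0,0,0,0]'

```text
time_s: 24.55
position: [0.5286, 0.1973, 0.077]
tool_rot: [[0.902, 0.431, -0.0], [0.431, -0.902, -0.0], [-0.0, 0.0, -1.0]]
ft_force: [-2.8, -0.9, 7.4]
grip_width: -0.0
gripper_force: 3.6
```

Call:
jog_arm --hand '[0.0,0.0,0.0,0.0,0.0]' --pt "0 0 0.008" --pt "0.045 0.01 0" --pt "0.045 0.01 0" --pt "0 0 -0.006" --pt "0 0 0" --yaw '[0,0,0,0,0]'

```text
time_s: 25.18
position: [0.6185, 0.2175, 0.0778]
tool_rot: [[0.902, 0.431, -0.001], [0.431, -0.902, -0.0], [-0.001, -0.0, -1.0]]
ft_force: [0.2, -0.7, -0.1]
grip_width: -0.0001
gripper_force: 0.0
```

Call:
jog_arm --hand '[0.0,0.0,0.0,0.0,0.0]' --pt "0 0 -0.001" --pt "0 0 -0.001" --pt "0 0 0" --pt "0 0 0" --pt "0 0 0" --yaw '[0,0,0,0,0]'

```text
time_s: 25.8
position: [0.6185, 0.2175, 0.0771]
tool_rot: [[0.902, 0.431, -0.0], [0.431, -0.902, -0.0], [-0.0, 0.0, -1.0]]
ft_force: [-2.6, -0.1, 5.0]
grip_width: 0.0002
gripper_force: 2.8
```

Call:
jog_arm --hand '[0.0,0.0,0.0,0.085,0.085]' --pt "0 0 0.05" --pt "-0.04 0.005 0.03" --pt "-0.05 0.005 0" --pt "-0.05 0.004 0" --pt "-0.0435 0.0035 0" --yaw '[0,0,0,0,0]'

```text
time_s: 26.42
position: [0.4332, 0.2351, 0.1564]
tool_rot: [[0.902, 0.431, -0.0], [0.431, -0.902, 0.0], [-0.0, -0.0, -1.0]]
ft_force: [-0.3, -0.3, 0.8]
grip_width: 0.0357
gripper_force: 0.0
```

Call:
jog_arm --hand '[0.085,0.085,0.085,0.085,0.085]' --pt "0 0 0" --pt "0 0 0" --pt "0 0 -0.03" --pt "0 0 -0.03" --pt "0 0 0" --yaw '[0,0,0,0,0]'

```text
time_s: 27.05
position: [0.4357, 0.2347, 0.0946]
tool_rot: [[0.903, 0.43, -0.004], [0.43, -0.903, -0.001], [-0.004, -0.001, -1.0]]
ft_force: [0.1, 0.5, 0.9]
grip_width: 0.085
gripper_force: 0.0
```

Call:
jog_arm --hand '[0.03,0.03,0.03,0.03,0.03]' --pt "0 0 0" --pt "0 0 0" --pt "0 0 0" --pt "0 0 0" --pt "0 0 0" --yaw '[0,0,0,0,0]'

```text
time_s: 27.68
position: [0.4363, 0.2352, 0.0971]
tool_rot: [[0.902, 0.431, 0.002], [0.431, -0.902, 0.0], [0.002, 0.001, -1.0]]
ft_force: [0.3, -2.0, 5.6]
grip_width: 0.039
gripper_force: 30.0
```

Call:
jog_arm --hand '[0.03,0.03,0.03,0.06,0.085]' --pt "0 0 0" --pt "0 0 0" --pt "0 0 0" --pt "0 0 0" --pt "0 0 0" --yaw '[-0.14,-0.14,0,0,0]'

```text
time_s: 28.3
position: [0.4354, 0.2353, 0.0961]
tool_rot: [[0.986, 0.165, -0.0], [0.165, -0.986, 0.0], [-0.0, -0.0, -1.0]]
ft_force: [0.2, -0.3, -0.2]
grip_width: 0.0736
gripper_force: 0.0
```

Call:
jog_arm --hand '[0.085,0.085,0.085,0.085,0.085]' --pt "0 0 0" --pt "0 0 0.05" --pt "0 0 0.06" --pt "0 0 0.06" --pt "0.01 -0.05 0.02" --yaw '[0,0,0,0,0]'

```text
time_s: 28.92
position: [0.4458, 0.1865, 0.2896]
tool_rot: [[0.985, 0.17, 0.006], [0.17, -0.985, 0.001], [0.006, -0.0, -1.0]]
ft_force: [0.1, -0.0, -0.4]
grip_width: 0.0847
gripper_force: 0.0
```

```bash
python3 - <<'E'
from h import *
np.set_printoptions(precision=4,suppress=True)
s=env.observe();print(s['position'],s['q'],s['tool_rot'],s['ft_force'])
E
```

```text
[0.4458 0.1865 0.2896] [ 8.6089 13.2268 80.0436  0.0325 86.3746 88.8349] [[ 0.9855  0.1697  0.006 ]
 [ 0.1697 -0.9855  0.0015]
 [ 0.0062 -0.0004 -1.    ]] [ 0.1176 -0.0413 -0.3976]
```

Call:
jog_arm --hand '[0.085,0.085,0.085,0.085,0.085]' --pt "0.01 -0.04 0" --pt "0.01 -0.04 0" --pt "0.01 -0.04 0" --pt "0.01 -0.04 0" --pt "0.01 -0.04 0" --yaw '[0.17,0.17,0.17,0.17,0.17]'

```text
time_s: 29.55
position: [0.4957, -0.0161, 0.286]
tool_rot: [[0.522, 0.853, -0.0], [0.853, -0.522, 0.0], [0.0, -0.0, -1.0]]
ft_force: [0.3, 0.3, -0.2]
grip_width: 0.0847
gripper_force: 0.0
```

Call:
jog_arm --hand '[0.085,0.085,0.085,0.085,0.085]' --pt "0.01 -0.03 0" --pt "0.01 -0.03 0" --pt "0.008 -0.03 0" --pt "0 0 0" --pt "0 0 0" --yaw '[0.17,0.17,0.17,0.17,0.12]'

```text
time_s: 30.18
position: [0.5236, -0.1051, 0.2857]
tool_rot: [[-0.246, 0.969, -0.001], [0.969, 0.246, 0.0], [0.001, -0.001, -1.0]]
ft_force: [0.4, -0.4, 0.6]
grip_width: 0.0851
gripper_force: 0.0
```

```bash
python3 - <<'E'
from h import *
np.set_printoptions(precision=4,suppress=True)
s=env.observe();print(s['position'],s['q'],s['tool_rot'])
save('wrist','w4',(100,40,420,360),1.8)
E
```

```text
[ 0.5236 -0.1051  0.2857] [-24.07    18.8107  72.7149   0.0087  88.5218 -38.333 ] [[-0.2464  0.9692 -0.0007]
 [ 0.9692  0.2464  0.0005]
 [ 0.0006 -0.0006 -1.    ]]
```

View pics/w4.png

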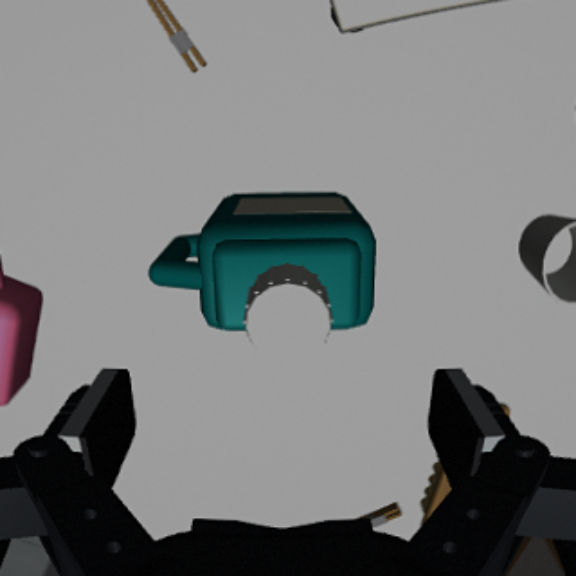

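The upright cap's top disc is centred at crop (289,322).

```bash
python3 - <<'E'
from h import *
print(on('wrist',100+289/1.8,40+322/1.8,.195), on('wrist',100+247/1.8,40+322/1.8,.195)-on('wrist',100+331/1.8,40+322/1.8,.195))
E
```

```text
[ 0.52974495 -0.11589308  0.195     ] [-0.03558573 -0.0092141   0.        ]
```

Call:
jog_arm --hand '[0.085,0.085,0.085,0.085,0.085]' --pt "0.006 -0.01 0" --pt "0 0 -0.04" --pt "0 0 -0.04" --pt "0 0 -0.025" --pt "0 0 0" --yaw '[0,0,0,0,0]' --grip_force 35

```text
time_s: 30.85
position: [0.5292, -0.115, 0.1796]
tool_rot: [[-0.241, 0.971, -0.003], [0.971, 0.241, 0.001], [0.002, -0.003, -1.0]]
ft_force: [0.0, 0.6, 0.3]
grip_width: 0.0851
gripper_force: 0.0
```

Call:
jog_arm --hand '[0.03,0.03,0.03,0.03,0.03]' --pt "0 0 0" --pt "0 0 0" --pt "0 0 0" --pt "0 0 0" --pt "0 0 0" --yaw '[0,0,0,0,0]'

```text
time_s: 31.48
position: [0.5297, -0.115, 0.1821]
tool_rot: [[-0.242, 0.97, 0.001], [0.97, 0.242, -0.001], [-0.001, 0.001, -1.0]]
ft_force: [-3.0, -1.2, 6.6]
grip_width: 0.037
gripper_force: 34.9
```

```bash
python3 - <<'E'
from h import *
np.set_printoptions(precision=4,suppress=True)
s=env.observe();print(s['position'],s['grip_width'],s['gripper_force'],s['wrist_torque'])
E
```

```text
[ 0.5297 -0.115   0.1821] 0.036999767480901065 34.9305921792984 [-0.0739  0.2759  0.0031]
```

Call:
jog_arm --hand '[0.03,0.03,0.03,0.03,0.03]' --pt "0 0 0.005" --pt "0 0 0.015" --pt "0 0 0.025" --pt "0 0 0.03" --pt "0 0 0.02" --yaw '[0,0,0,0,0]' --grip_force 60

```text
time_s: 32.1
position: [0.5295, -0.1146, 0.2767]
tool_rot: [[-0.243, 0.97, -0.001], [0.97, 0.243, 0.0], [0.001, -0.0, -1.0]]
ft_force: [0.3, -0.6, -6.4]
grip_width: 0.0365
gripper_force: 61.4
```

Call:
jog_arm --hand '[0.03,0.03,0.03,0.03,0.03]' --pt "0.001 0.01 0" --pt "0.001 0.02 0" --pt "0.002 0.03 0" --pt "0.002 0.03 0" --pt "0.002 0.03 0" --yaw '[0,0,0,0,0]'

```text
time_s: 32.72
position: [0.5369, 0.0077, 0.2747]
tool_rot: [[-0.243, 0.97, -0.003], [0.97, 0.243, 0.001], [0.002, -0.002, -1.0]]
ft_force: [-0.1, -0.2, -6.7]
grip_width: 0.0368
gripper_force: 61.2
```

Call:
jog_arm --hand '[0.03,0.03,0.03,0.03,0.03]' --pt "0.002 0.03 0" --pt "0.002 0.03 0" --pt "0.002 0.03 0" --pt "0.002 0.03 0" --pt "0.002 0.03 0" --yaw '[0,0,0,0,0]'

```text
time_s: 33.35
position: [0.5465, 0.1576, 0.2745]
tool_rot: [[-0.244, 0.97, -0.003], [0.97, 0.244, 0.0], [0.001, -0.003, -1.0]]
ft_force: [0.2, -0.3, -7.6]
grip_width: 0.0366
gripper_force: 61.2
```

Call:
jog_arm --hand '[0.03,0.03,0.03,0.03,0.03]' --pt "0.001 0.02 0" --pt "0 0.01 0" --pt "0 0.002 0" --pt "0 0 0" --pt "0 0 0" --yaw '[0,0,0,0,0]'

```text
time_s: 33.98
position: [0.5487, 0.1864, 0.2761]
tool_rot: [[-0.242, 0.97, -0.0], [0.97, 0.242, -0.0], [-0.0, -0.0, -1.0]]
ft_force: [-0.2, 0.2, -7.4]
grip_width: 0.0366
gripper_force: 61.2
```

```bash
python3 - <<'E'
from h import *
np.set_printoptions(precision=4,suppress=True)
s=env.observe();print(s['position'],s['grip_width'],s['ft_force'],s['wrist_torque'])
# jug tilt from silhouettes: vertical edges' directions vs projected world vertical
def proj(n,P):
    c=env.calibration(n);q=np.array(c['rotation']).T@(np.array(P)-c['position']);return np.array([c['cx']+c['fx']*q[0]/q[2],c['cy']+c['fy']*q[1]/q[2]])
for n in('scene','side'):
    im=save(n,n+'7');m=cv2.inRange(cv2.cvtColor(im,cv2.COLOR_RGB2HSV),(80,120,30),(100,255,255))
    c=max(cv2.findContours(m,0,2)[0],key=cv2.contourArea)
    print(n,cv2.approxPolyDP(c,3,True)[:,0].tolist(),'axis expected',proj(n,[s['position'][0],s['position'][1],.08]),proj(n,[s['position'][0],s['position'][1],.24]))
E
```

```text
[0.5487 0.1864 0.2761] 0.03663106758530304 [-0.2012  0.1609 -7.4212] [ 0.0037  0.026  -0.0692]
scene [[302, 109], [285, 117], [284, 138], [289, 142], [291, 160], [314, 170], [325, 161], [330, 122], [325, 115]] axis expected [306.2698 164.3668] [311.1206 113.6035]
side [[221, 174], [212, 187], [213, 199], [241, 201], [243, 222], [214, 220], [215, 227], [245, 231], [249, 219], [261, 215], [262, 193], [253, 189], [246, 177], [228, 178]] axis expected [231.8858 230.3817] [230.9153 179.4598]
```

Call:
jog_arm --hand '[0.03,0.03,0.03,0.03,0.03]' --pt "0 0 -0.01" --pt "0 0 -0.01" --pt "0 0 -0.007" --pt "0 0 -0.002" --pt "0 0 0" --yaw '[0,0,0,0,0]'

```text
time_s: 34.7
position: [0.5486, 0.1872, 0.2471]
tool_rot: [[-0.243, 0.97, 0.0], [0.97, 0.243, -0.0], [-0.0, 0.0, -1.0]]
ft_force: [-0.2, 0.0, -6.8]
grip_width: 0.0361
gripper_force: 61.1
```

Call:
jog_arm --hand '[0.03,0.03,0.03,0.03,0.03]' --pt "0 0 -0.001" --pt "0 0 -0.001" --pt "0 0 -0.001" --pt "0 0 -0.001" --pt "0 0 0" --yaw '[0,0,0,0,0]'

```text
time_s: 35.33
position: [0.5486, 0.1872, 0.243]
tool_rot: [[-0.243, 0.97, -0.0], [0.97, 0.243, -0.0], [0.0, -0.0, -1.0]]
ft_force: [0.1, 0.3, -7.3]
grip_width: 0.0361
gripper_force: 61.1
```

Call:
jog_arm --hand '[0.03,0.03,0.03,0.03,0.03]' --pt "0 0 -0.0005" --pt "0 0 -0.0005" --pt "0 0 -0.0005" --pt "0 0 -0.0005" --pt "0 0 0" --yaw '[0,0,0,0,0]'

```text
time_s: 35.95
position: [0.5486, 0.1872, 0.2423]
tool_rot: [[-0.243, 0.97, 0.001], [0.97, 0.243, 0.0], [-0.0, 0.001, -1.0]]
ft_force: [-4.2, -1.0, 5.4]
grip_width: 0.0366
gripper_force: 62.5
```

Call:
jog_arm --hand '[0.03,0.045,0.06,0.085,0.085]' --pt "0 0 0.0005" --pt "0 0 0" --pt "0 0 0" --pt "0 0 0" --pt "0 0 0" --yaw '[0,0,0,0,0]' --grip_force 20

```text
time_s: 36.58
position: [0.5487, 0.1872, 0.2415]
tool_rot: [[-0.242, 0.97, 0.0], [0.97, 0.242, 0.0], [0.0, 0.0, -1.0]]
ft_force: [0.4, 0.5, -0.6]
grip_width: 0.0849
gripper_force: 0.0
```

Call:
jog_arm --hand '[0.085,0.085,0.085,0.085,0.085]' --pt "0 0 0" --pt "0 0 0.02" --pt "0 0 0.04" --pt "0 0 0.03" --pt "0 0 0" --yaw '[0,0,0,0,0]'

```text
time_s: 37.2
position: [0.5491, 0.1873, 0.3338]
tool_rot: [[-0.243, 0.97, 0.005], [0.97, 0.243, 0.001], [-0.001, 0.005, -1.0]]
ft_force: [-0.6, 0.2, 0.4]
grip_width: 0.0851
gripper_force: 0.0
```

Call:
jog_arm --hand '[0.085,0.085,0.085,0.085,0.085]' --pt "-0.03 -0.05 0" --pt "-0.03 -0.05 0" --pt "0 0 0" --pt "0 0 0" --pt "0 0 0" --yaw '[0,0,0,0,0]'

```text
time_s: 37.83
position: [0.489, 0.0879, 0.331]
tool_rot: [[-0.244, 0.97, -0.001], [0.97, 0.244, 0.0], [0.0, -0.001, -1.0]]
ft_force: [0.3, -0.2, 0.1]
grip_width: 0.085
gripper_force: 0.0
```

```bash
python3 - <<'E'
from h import *
a=save('scene','s8',(200,60,400,260),2); b=save('side','d8',(150,130,350,330),2)
cv2.imwrite('pics/s8b.png',np.hstack([a,b])[:,:,::-1])
E
```

```text
(no output)
```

View pics/s8b.png

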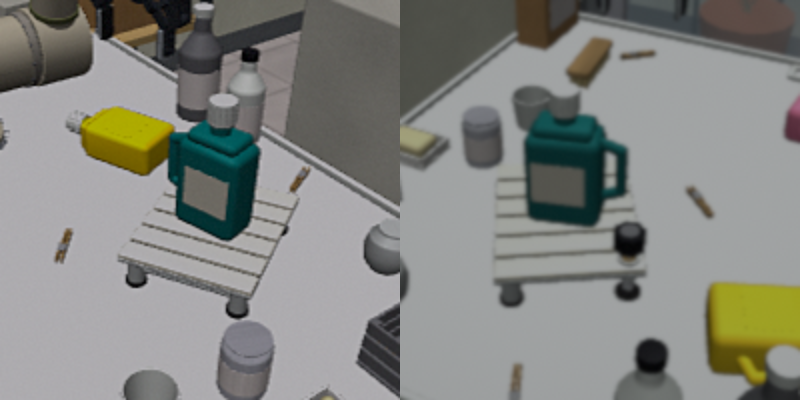

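The jug stands upright and free on the deck. One numeric check that it is centred before handing in.

```bash
python3 - <<'E'
from h import *
np.set_printoptions(precision=4,suppress=True)
f=lambda u,v:on('scene',200+u/2,60+v/2,.063)
print(f(178,205),f(236,236),f(257,208),(f(178,205)+f(257,208))/2)
g=lambda u,v:on('side',150+(u-400)/2,130+v/2,.063)
print(g(528,216),g(600,223))
print('cap top',tri(('scene',200+223/2,60+100/2),('side',150+165/2,130+94/2)))
E
```

```text
[0.4951 0.167  0.063 ] [0.5998 0.1878 0.063 ] [0.5669 0.2571 0.063 ] [0.531 0.212 0.063]
[0.5869 0.2176 0.063 ] [0.4933 0.1887 0.063 ]
cap top [0.5447 0.1884 0.2485]
```

```bash
python3 -c "
from rig import env
print(env.close_job())"
```

```text
the job is handed in; nothing more can be done
None
```

I handed the job in at about 38 s of the 72 s allowed. The jug stands upright near the middle of the stand, and the short foot is screwed down about 3.3 rad, leaving the stand level by probing to within the allowed range. I did not re-probe after the last 0.27 rad, and the rig gave no verdict.

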